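# Unlatch a glaze-test tray and hold it level over the banding wheel

### The arm

A 6-joint arm with a two-finger parallel gripper is mounted at the origin on the work surface. World frame = base frame: x ahead of the robot, y to its left, z up, the work surface at z = 0. Lengths are in m, angles in rad, forces in N, time in s.
With the tool pointing down it reaches from about 0.325 to 1 m from the base axis. Payload 5.1 kg.
Tool frame: the origin (TCP) lies at the very end of the fingers, on their centre line; the grasp point (between the pads) lies 19 mm behind it; z points along the fingers, y is the line along which they close (so a half turn about z gives the same grasp; the last joint's range is limited). The gripper opens to 85 mm and grips with 20 to 120 N. Pads are 22 mm wide; open, the fingers measure 114 mm over their backs; the gripper's body (76 mm by 85 mm) begins 54 mm behind the grasp point. The pads swing forward as they close: fully open they stand 13 mm farther back than shut.
Start: joints at [-1.307, 0.124, 1.65, -0, 1.367, -0.083], TCP at [0.221, -0.611, 0.231] pointing down, gripper open.
Joint ranges: [-2.61, 2.61], [-1.02, 2.33], [0.03, 2.71], [-1.35, 4.49], [0.32, 2.68], [-2.91, 2.91]. Speed limits (rad/s): [2.57, 2.57, 3.14, 3.14, 3.14, 3.14].

### API

Orientations are given as [roll, pitch, yaw] about the fixed x, y, z axes, in that order (R = Rz(yaw) Ry(pitch) Rx(roll)).
In Python, from workcell import sensors, get_image, calibration, arm gives the robot as it stands.
- The arm moves only by the tool drive_tool, never from a script. Its argument "rows" is a list of rows, each a list of 7 numbers: the opening, from 0 (shut) to 1 (fully open), then the shift along the world's x, y, z in fractions of the full range, 1 being 0.75 m, then the turn, a rotation vector about the world's x, y, z in a scale on which 1.0 is pi rad. In form: [[grip, tx, ty, tz, ax, ay, az], ...]. A call has 1 to 8 rows; each row is the pose to reach, as a shift and turn from the pose commanded when the call began; what a row does not reach only later rows make up. A row lasts 1/10 s, in which the tool goes at most 50 mm and 8.59 degrees, less where a joint would pass 70% of its speed; a pose out of reach is approached as far as the arm can. A shift or turn number past 1, either way, is cut back to 1. A call with a gripper value outside its range is refused whole. The fingers move at their own pace and stop on an object; "squeeze" is the grip in N (left out, the last holds). Time passes only in rows, so rows that repeat a pose let the fingers close. It gives the time, the measured TCP pose, the force, the opening and the grip force at its end, in the units of the state.
- sensors.get_state(): the state, without advancing time (a new reading comes with each control period).
- get_image(name): name is "side" or "top"; returns the picture (420x560x3 uint8, red, green, blue); there is no depth.
- calibration(name): a dict with "intrinsics" (3x3 intrinsics, pixels), "R" (3x3) and "t" (3): a world point X has camera coordinates R X + t. Camera axes: x right, y down, z forward; pixel columns grow to the right and rows downward; lengths in m; the calibration is good to about 2 mm. A picture is of the moment at which its call begins. calibration takes no time and is no camera call.
- arm.job_done(): hands the job in; it is judged then, once.
The state is a dict: "clock": time; "joints": joint angles; "joint_vel": joint speeds; "tau": joint torques, N m; "tcp_pos": TCP position; "ee_rot": TCP orientation; "force": force on the tool from outside, world axes, zero at the start; "ft_torque": the same for the moment, N m; "grip_width": finger opening in m; "finger_force": force on a finger pad.
Only numpy, scipy, OpenCV 4.12 (cv2) and the standard library are available. Lean on these libraries where they do the work, as an engineer would, in place of code of your own. Each camera call takes 0.05 s, during which the arm holds its last target. There are 200 camera calls.

### The job

Press the dock's sprung paddle down until it clicks over and stays down by itself, so that the hook lets go of the tray; then lift the tray by its upright handle and carry it level, with the loose ceramic ball still in its pocket and never touched, to the banding wheel. Finish holding the tray in the gripper, level and still, centred over the wheel with its underside about 10 cm above the wheel's top, and do not let go or set it down: the job ends while holding. Leave the mug, bottle, brush pot and bowl where they stand.

Things in the scene. Friction and masses are not known exactly. Their poses are not given: they have to be found in the camera images.
- dock: Dock screwed to the bench: plywood base 275 x 110 x 12 mm (x -180 to +95), wooden seat block, top 55 mm above the bench. Origin on the bench under the middle of the seated tray's handle; -x points to the paddle. The tray lies on the seat between three aluminium lips 6 mm high, about 2.5 mm play, parallel to the dock within 2 degrees, and lifts out straight up.
- keeper (a joint): Angle (rad) of the steel rocker: 0 at the start, hook over the tray's -x end, 3 mm above the board; 0.6 = paddle fully down, hook swung clear. Sprung: takes about 9 to 12 N to start down, less further on; springs back if let go before 0.45, past that snaps to 0.6 and stays. Level pivot along the dock's y, at dock x = -100 mm, 35 mm above the bench; hook never above 90 mm.
- paddle (a point): Centre of the upper face of the rocker's paddle, a steel plate 36 x 40 x 8 mm, 70 mm from the pivot. At the start it is about 69 mm above the bench and slopes 26 degrees, its outer end higher; fully down it is about 29 mm above the bench, 7 mm farther from the tray, nearly level. Push straight down on it with closed fingers.
- tray: Loose plywood carrying tray, about 0.2 kg: board 164 (x) x 84 (y) x 10 mm, origin at the centre of its underside, z up. An upright wooden handle slab stands in the middle: 50 mm long (x), 14 mm thick (y), its top 65 mm above the origin. The +x half carries the round pocket; the -x end lies under the hook.
- tray_handle (a point): Middle of the top edge of the tray's handle slab; axes as the tray's. The fingers close along the tray's y axis on the 14 mm thickness; the slab reaches 55 mm down from here to the board.
- tray_pocket (a point): Centre of the pocket's floor (the board's upper face), 52 mm from the tray's centre along its +x. The pocket is a round rim 22 mm in inner radius, 4 mm thick and 6 mm high.
- ball_center (a point): Centre of the white ceramic ball, 36 mm in diameter, about 60 g, lying loose in the pocket (free to roll some 8 mm). It rolls out over the rim if the tray is tipped or jerked.
- wheel_top (a point): Centre of the top face of the banding wheel (bare aluminium turntable 170 mm in diameter on an iron foot, fixed), 62 mm above the bench.
- mug: Bystander: white mug 80 mm wide, 75 mm high; origin at the centre of its underside.
- glaze_bottle: Bystander: white squeeze bottle, 60 mm wide, 170 mm high; origin at the centre of its underside.
- brush_pot: Bystander: terracotta pot with brushes, 76 mm wide, 200 mm high over all; origin at the centre of its underside.
- bowl: Bystander: small plastic bowl 84 mm wide, 35 mm high, standing between the dock and the wheel; origin at the centre of its underside.
There are look-alikes about, which are no part of the job. Leave any green or turquoise look-alike of the tray alone. Of the things that look like the part that bears wheel_top, the largest one is meant.

How it is judged:
By the outcome, as a careful person would: the job done as asked, in the order asked, and still so for the second after the job is handed in, while the arm keeps its last pose, push and grip.
It also fails if it takes over 58 s, if anything falls off the work surface, if the arm or the gripper's body presses on something with over 40 N, if the wrist force passes 120 N, or if a joint passes its speed limit or range.

## Working session

There is one attempt and no reset: what is moved stays moved. The work goes in short steps, Python scripts to look and compute and a tool call to move; the robot and the scene stay as the last step left them, time stands still between calls to the robot, and variables do not carry over. Pictures are saved under pics/ and viewed, at most 10 in all, crops included, and the job is handed in when it is done.

Besides the shell and the picture viewer there is one more tool, called after "Call:" as name(argument=value, ...) on one line, values as JSON. drive_tool: Moves the arm, as the interface text tells. Its arguments: {"type":"object","properties":{"rows":{"type":"array"},"squeeze":{"type":"number"}},"required":["rows"]}

```bash
mkdir -p pics; python3 - <<'E'
from workcell import sensors,get_image,calibration
import cv2,numpy as np
for n in("side","top"):
    im=get_image(n); cv2.imwrite(f"pics/{n}0.png",im[:,:,::-1]); c=calibration(n); print(n,c)
s=sensors.get_state(); print(s)
E
```

```text
side {'intrinsics': array([[404.13558743,   0.        , 275.84083043],
       [  0.        , 404.13558743, 213.72806068],
       [  0.        ,   0.        ,   1.        ]]), 'R': array([[-0.9031292 , -0.4287892 , -0.02230393],
       [-0.27594105,  0.61942547, -0.73496165],
       [ 0.32895924, -0.65761076, -0.67774177]]), 't': array([0.52912105, 0.23519896, 0.9686357 ])}
top {'intrinsics': array([[437.95242497,   0.        , 278.62401042],
       [  0.        , 437.95242497, 212.45133113],
       [  0.        ,   0.        ,   1.        ]]), 'R': array([[ 0.00374533, -0.99990697, -0.01311541],
       [-0.99727439, -0.00276838, -0.07373004],
       [ 0.07368688,  0.01335581, -0.99719199]]), 't': array([-0.00269143,  0.56447423,  1.16473352])}
{'clock': 0.1, 'joints': array([-1.30659848e+00,  1.24448636e-01,  1.65154372e+00,  1.77982383e-05,
        1.36752572e+00, -8.25952294e-02]), 'joint_vel': array([ 0.00130924, -0.0021106 , -0.0027756 ,  0.00038899,  0.00199527,
       -0.00069613]), 'tau': array([ 9.26144967e-04, -4.24929607e+01, -3.66654038e+01, -2.61316148e-05,
        3.92234346e-03, -8.21789399e-06]), 'tcp_pos': array([ 0.22075752, -0.61076806,  0.23016658]), 'ee_rot': array([-3.13967524e+00, -1.76215022e-04,  3.46789296e-01]), 'force': array([ 0.7050477 , -0.20911135,  0.3697175 ]), 'ft_torque': array([ 0.02842295, -0.03324584, -0.03657645]), 'finger_force': 0.0, 'grip_width': 0.08581017721790575}
```

View pics/side0.png

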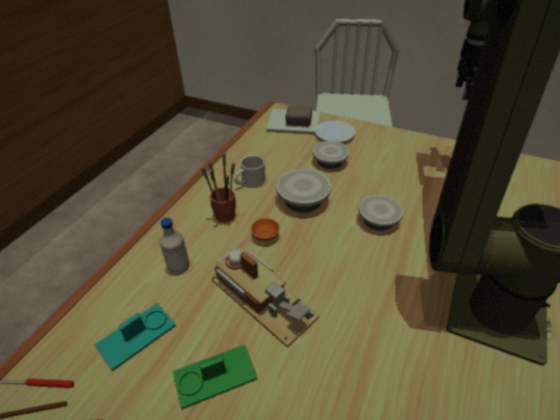

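View pics/top0.png

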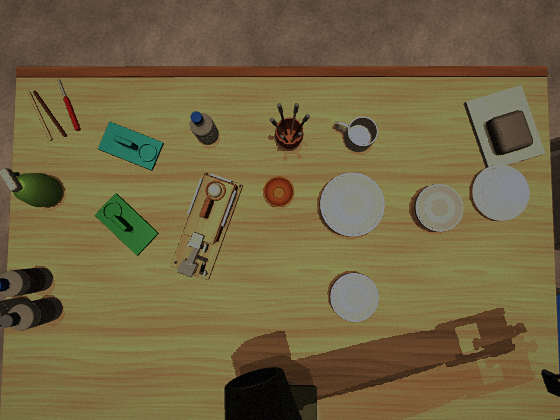

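Side view: dock with the tray at about (255,285), wheel at (303,190), bowl at (265,231). Top view: dock at (207,225), paddle at about (188,265), ball at (214,190).

- **Tray candidates (top):** the dock tray at (207,210), a green look-alike at (127,224) and a turquoise one at (131,146). I choose the plywood one on the dock.
- **Wheel candidates (top):** discs at (352,204), (354,297), (439,208) and (501,193). I choose the largest, at (352,204).

Next is a close crop of the dock from both views.

```bash
python3 - <<'E'
import cv2,numpy as np
t=cv2.imread("pics/top0.png")[165:290,160:255]; s=cv2.imread("pics/side0.png")[240:345,205:325]
f=lambda a,k:cv2.convertScaleAbs(cv2.resize(a,None,fx=k,fy=k,interpolation=cv2.INTER_CUBIC),alpha=1.5)
a=f(t,4);b=f(s,3.4)
H=max(a.shape[0],b.shape[0]); c=np.zeros((H,a.shape[1]+b.shape[1],3),np.uint8)
c[:a.shape[0],:a.shape[1]]=a;c[:b.shape[0],a.shape[1]:]=b
print(c.shape,a.shape);cv2.imwrite("pics/crop1.png",c)
E
```

```text
(500, 788, 3) (500, 380, 3)
```

View pics/crop1.png

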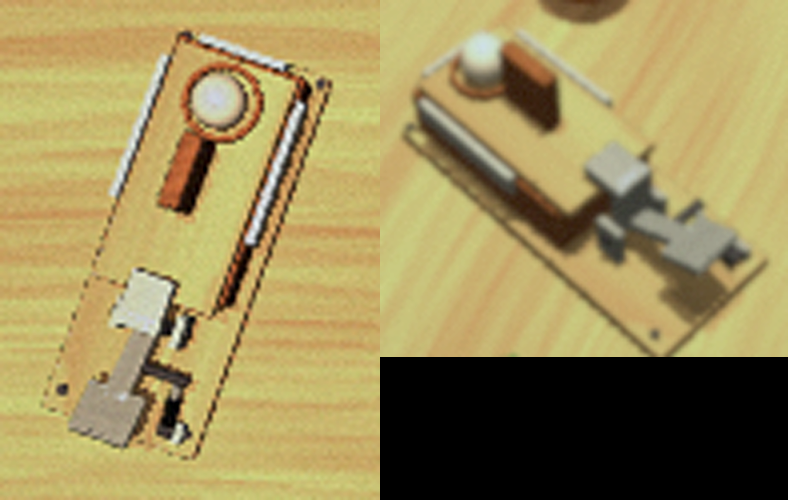

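The crop shows the plywood tray with its ball at crop (219,99), the brown handle at (190,170), the hook at (143,300) and the paddle at (107,408). That confirms the choice.

```bash
cat > h.py <<'E'
import numpy as np,cv2
from workcell import calibration
def ray(n,p):
    c=calibration(n);R,t,K=c["R"],c["t"],c["intrinsics"]
    return -R.T@t, R.T@np.linalg.solve(K,[p[0],p[1],1.])
def onz(n,p,z):
    o,d=ray(n,p); return o+d*(z-o[2])/d[2]
def tri(a,b):
    (o1,d1),(o2,d2)=ray("top",a),ray("side",b)
    k=np.linalg.lstsq(np.c_[d1,-d2],o2-o1,rcond=None)[0]
    p,q=o1+k[0]*d1,o2+k[1]*d2; return (p+q)/2,np.linalg.norm(p-q)
def proj(n,X):
    c=calibration(n);p=c["intrinsics"]@(c["R"]@X+c["t"]);return p[:2]/p[2]
E
python3 - <<'E'
from h import *
np.set_printoptions(precision=4,suppress=True)
T=lambda u,v:((u+.5)/4-.5+160,(v+.5)/4-.5+165)
S=lambda u,v:((u-380+.5)/3.4-.5+205,(v+.5)/3.4-.5+240)
C=[onz("top",T(*p),.012)[:2] for p in((183,36),(328,82),(195,458),(43,405))]
C=np.array(C);print(C)
dx=(C[0]+C[1]-C[2]-C[3])/2;yaw=np.arctan2(dx[1],dx[0]);w=(C[0]+C[3]-C[1]-C[2])/2
print("len",np.hypot(*dx),np.hypot(*w),"yaw",np.degrees(yaw),np.degrees(np.arctan2(*w[::-1]))-90)
ex=np.array([np.cos(yaw),np.sin(yaw)]);o=C.mean(0)+ex*.0425;print("dock o",o)
print("ball",tri(T(219,99),S(480,57)),onz("top",T(219,99),.083), "pred",o+ex*.052)
pp=tri(T(107,408),S(703,245));print("paddle",pp,onz("top",T(107,408),.069),"pred",o-ex*.17)
for q in((107,408),):
    r=onz("top",T(*q),.069)[:2]-o;print("paddle in dock",r@ex,r@[-ex[1],ex[0]])
for n in("top","side"):
    im=cv2.imread(f"pics/{n}0.png");hsv=cv2.cvtColor(im,cv2.COLOR_BGR2HSV)
    # wheel/bowl etc
    m=cv2.inRange(hsv,(0,0,60),(180,60,255)) if n=="top" else cv2.inRange(hsv,(0,0,70),(180,75,255))
    for c in cv2.findContours(m,0,1)[0]:
        if cv2.contourArea(c)>300:
            e=cv2.fitEllipse(c);print(n,"white",np.array(e[0]),e[1], onz(n,e[0],.062))
    m=cv2.inRange(hsv,(0,150,80),(14,255,255))
    for c in cv2.findContours(m,0,1)[0]:
        if cv2.contourArea(c)>40:
            e=cv2.minAreaRect(c);print(n,"brown",e,onz(n,e[0],.03))
E
```

```text
[[0.6717 0.2012]
 [0.64   0.101 ]
 [0.3839 0.1885]
 [0.4191 0.2923]]
len 0.2695536348966104 0.10732758300895483 yaw -19.332389496618486 -18.134224971114975
dock o [0.5688 0.1817]
ball (array([0.6201, 0.165 , 0.0811]), np.float64(0.0016922859743533439)) [0.6191 0.1643 0.083 ] pred [0.6178 0.1645]
paddle (array([0.4167, 0.2361, 0.0637]), np.float64(0.006638238629089904)) [0.4201 0.236  0.069 ] pred [0.4084 0.238 ]
paddle in dock -0.15828660820534796 0.002063583032529223
top white [353.9883 296.9293] (47.30681228637695, 48.39595413208008) [ 0.3443 -0.1959  0.062 ]
top white [190.2765 255.7065] (14.29810619354248, 50.38496780395508) [0.448 0.228 0.062]
top white [438.9812 207.4035] (46.240108489990234, 47.397335052490234) [ 0.5758 -0.4187  0.062 ]
top white [351.8911 204.0834] (62.87413787841797, 63.83738708496094) [ 0.5839 -0.1926  0.062 ]
top white [360.7859 130.2019] (27.590782165527344, 35.9786491394043) [ 0.78   -0.2178  0.062 ]
top white [502.6845 149.0475] (68.37776184082031, 140.0067901611328) [ 0.7298 -0.5886  0.062 ]
top brown ((493.99676513671875, 336.58917236328125), (11.7381
[... 1614 characters left out ...]
67188) [-0.0875 -0.8366  0.062 ]
side white [331.3052  61.8585] (152.33071899414062, 324.51800537109375) [ 0.8186 -1.1097  0.062 ]
side brown ((48.966163635253906, 382.31964111328125), (46.03615188598633, 6.433783054351807), 1.4688007831573486) [0.8258 0.5859 0.03  ]
side brown ((248.26002502441406, 258.82000732421875), (15.800002098083496, 3.799999952316284), 36.86989974975586) [0.609  0.1199 0.03  ]
side brown ((264.5, 228.5), (19.0, 27.0), 90.0) [0.6207 0.0004 0.03  ]
side brown ((99.25003814697266, 272.75), (8.485280990600586, 289.2066650390625), 45.0) [0.939  0.3209 0.03  ]
side brown ((240.75, 131.75001525878906), (4.9497456550598145, 84.85282135009766), 45.0) [ 0.9377 -0.4307  0.03  ]
```

The rows are not in the units I measure in: shifts go in shares of 0.75 m and turns go in shares of pi rad. I convert before sending: 0.33 m is 0.44, 0.19 m is 0.2533, 0.8 rad is 0.2546.

Call:
drive_tool(rows=[[0,0.0333,0.04,0.0267,0,0,0.0318],[0,0.0667,0.0933,0.0533,0,0,0.0637],[0,0.1,0.1467,0.0667,0,0,0.0955],[0,0.1333,0.2,0.0667,0,0,0.1273],[0,0.1667,0.2533,0.0667,0,0,0.1592],[0,0.2,0.3067,0.0667,0,0,0.191],[0,0.2333,0.3733,0.0667,0,0,0.2228],[0,0.2667,0.44,0.0667,0,0,0.2546]], squeeze=40)

```text
clock: 0.9
tcp_pos: [0.416, -0.2899, 0.2809]
ee_rot: [-3.141, -0.0, 1.15]
force: [1.5, -0.2, 0.1]
grip_width: 0.0001
finger_force: 0.0
```

Scaled: 0.3 m is 0.4, 0.28 m is 0.3733, 0.9 rad is 0.2865.

Call:
drive_tool(rows=[[0,0,0.0533,0,0,0,0.0382],[0,0,0.1067,0,0,0,0.0764],[0,0,0.16,0,0,0,0.1146],[0,0,0.2133,0,0,0,0.1528],[0,0,0.2667,0,0,0,0.191],[0,0,0.32,0,0,0,0.2292],[0,0,0.3733,0,0,0,0.2674],[0,0,0.4,0,0,0,0.2865]])

```text
clock: 1.7
tcp_pos: [0.415, 0.0106, 0.2809]
ee_rot: [3.142, -0.001, 2.053]
force: [0.3, -0.1, -0.5]
grip_width: 0.0002
finger_force: 0.0
```

Scaled: 0.217 m is 0.2893, 0.2 m is 0.2667, 0.759 rad is 0.2416.

Call:
drive_tool(rows=[[0,0,0.0533,0,0,0,0.0382],[0,0,0.1067,0,0,0,0.0764],[0,-0.0133,0.16,0,0,0,0.1146],[0,-0.0133,0.2133,0,0,0,0.1528],[0,-0.0133,0.2667,-0.04,0,0,0.191],[0,-0.0133,0.2893,-0.08,0,0,0.2292],[0,-0.0133,0.2893,-0.1333,0,0,0.2416],[0,-0.0133,0.2893,-0.1333,0,0,0.2416]])

```text
clock: 2.5
tcp_pos: [0.4014, 0.2241, 0.1747]
ee_rot: [-3.133, -0.009, 2.807]
force: [0.2, -1.0, -0.7]
grip_width: 0.0
finger_force: 0.0
```

```bash
python3 - <<'E'
from h import *
from workcell import sensors,get_image
np.set_printoptions(precision=4,suppress=True)
s=sensors.get_state();print({k:s[k] for k in("clock","tcp_pos","ee_rot","force","joints","grip_width")})
for n in("side","top"): cv2.imwrite(f"pics/{n}1.png",get_image(n)[:,:,::-1])
yaw=np.radians(-19.25);ex=np.array([np.cos(yaw),np.sin(yaw),0]);ey=np.array([-ex[1],ex[0],0]);o=np.array([.5688,.1817,0])
out=[]
for n,(u,v,w,h) in(("top",(160,165,95,125)),("side",(205,240,120,105))):
    im=cv2.imread(f"pics/{n}0.png")[v:v+h,u:u+w];im=cv2.resize(cv2.convertScaleAbs(im,alpha=1.6),None,fx=3.3 if n=="side" else 4,fy=3.3 if n=="side" else 4,interpolation=cv2.INTER_CUBIC)
    k=im.shape[1]/w
    for (hx,hy,z,pts) in((.025,.007,.12,0),(.082,.042,.065,0)):
        P=[(proj(n,o+a*hx*ex+b*hy*ey+[0,0,z])-[u,v]+.5)*k for a,b in((1,1),(1,-1),(-1,-1),(-1,1))]
        cv2.polylines(im,[np.int32(P)],True,(255,0,0),1)
    out.append(cv2.copyMakeBorder(im,0,500-im.shape[0],0,0,cv2.BORDER_CONSTANT))
cv2.imwrite("pics/chk.png",np.hstack(out)[:, :800])
E
```

```text
{'clock': 2.5, 'tcp_pos': array([0.4014, 0.2241, 0.1747]), 'ee_rot': array([-3.133 , -0.0095,  2.8072]), 'force': array([ 0.1827, -1.025 , -0.6649]), 'joints': array([ 0.3924, -0.2628,  2.113 , -0.0001,  1.3041, -0.844 ]), 'grip_width': 3.7486823964230755e-05}
```

View pics/chk.png

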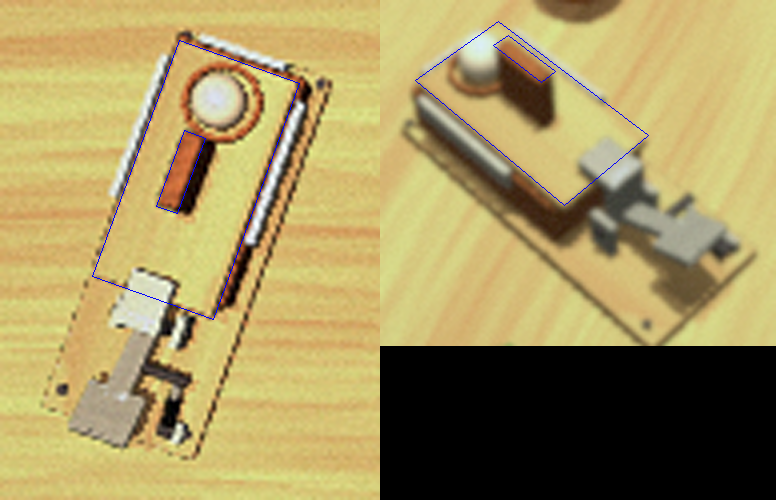

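View pics/side1.png

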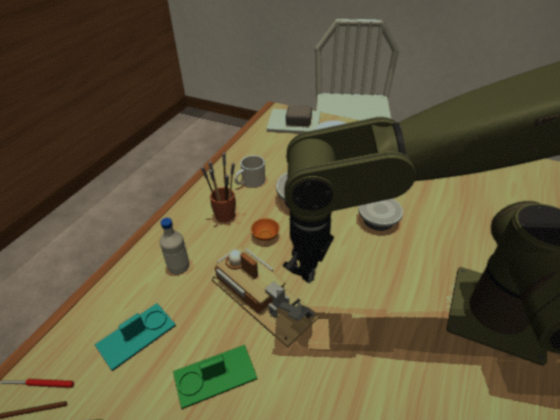

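The drawn tray and handle outlines lie on the real ones in both views to about 1–2 px. The side view shows the gripper at (305,270), above and near the paddle. I'll let it settle, then descend.

Scaled: -0.08 m is -0.1067, -0.06 m is -0.08.

Call:
drive_tool(rows=[[0,0,0,0,0,0,0],[0,0,0,0,0,0,0],[0,0,0,-0.0267,0,0,0],[0,0,0,-0.0533,0,0,0],[0,0,0,-0.08,0,0,0],[0,0,0,-0.1067,0,0,0],[0,0,0,-0.1067,0,0,0],[0,0,0,-0.1067,0,0,0]])

```text
clock: 3.4
tcp_pos: [0.4064, 0.2252, 0.1027]
ee_rot: [3.14, 0.001, 2.805]
force: [0.6, 0.5, 0.2]
grip_width: -0.0002
finger_force: 0.0
```

Scaled: -0.04 m is -0.0533, 0.011 m is 0.0147.

Call:
drive_tool(rows=[[0,0.0053,0.0147,0,0,0,0],[0,0.0053,0.0147,0,0,0,0],[0,0.0053,0.0147,-0.0133,0,0,0],[0,0.0053,0.0147,-0.0267,0,0,0],[0,0.0053,0.0147,-0.0333,0,0,0],[0,0.0053,0.0147,-0.04,0,0,0],[0,0.0053,0.0147,-0.0467,0,0,0],[0,0.0053,0.0147,-0.0533,0,0,0]])

```text
clock: 4.2
tcp_pos: [0.41, 0.2366, 0.0621]
ee_rot: [3.141, -0.0, 2.805]
force: [-2.8, 0.7, 7.3]
grip_width: -0.0
finger_force: 3.3
```

Scaled: -0.032 m is -0.0427, -0.03 m is -0.04.

Call:
drive_tool(rows=[[0,0,0,-0.0067,0,0,0],[0,0,0,-0.0133,0,0,0],[0,0,0,-0.02,0,0,0],[0,0,0,-0.0267,0,0,0],[0,0,0,-0.0333,0,0,0],[0,0,0,-0.04,0,0,0],[0,0,0,-0.0427,0,0,0],[0,0,0,-0.0427,0,0,0]])

```text
clock: 5.0
tcp_pos: [0.4094, 0.2358, 0.0296]
ee_rot: [-3.14, -0.001, 2.806]
force: [-3.2, -2.6, 7.4]
grip_width: -0.0
finger_force: 3.7
```

Scaled: -0.003 m is -0.004, -0.002 m is -0.0027.

Call:
drive_tool(rows=[[0,0,0,-0.0027,0,0,0],[0,0,0,-0.004,0,0,0],[0,0,0,-0.004,0,0,0]])

```text
clock: 5.3
tcp_pos: [0.4096, 0.236, 0.0292]
ee_rot: [-3.139, -0.002, 2.806]
force: [-12.1, -5.5, 25.5]
grip_width: -0.0001
finger_force: 13.5
```

Scaled: 0.17 m is 0.2267, 0.14 m is 0.1867.

Call:
drive_tool(rows=[[0,0,0,0.0133,0,0,0],[0,0,0,0.04,0,0,0],[0,0,0,0.08,0,0,0],[0,0,0,0.1333,0,0,0],[0,0,0,0.1867,0,0,0],[0,0,0,0.2267,0,0,0],[1,0,0,0.2267,0,0,0],[1,0,0,0.2267,0,0,0]])

```text
clock: 6.1
tcp_pos: [0.4099, 0.2361, 0.1966]
ee_rot: [3.141, 0.001, 2.806]
force: [-0.3, 1.1, 0.6]
grip_width: 0.0283
finger_force: 0.0
```

```bash
python3 - <<'E'
from h import *
from workcell import get_image
im=get_image("side")[:,:,::-1][230:350,195:335]
cv2.imwrite("pics/s2.png",cv2.resize(cv2.convertScaleAbs(im,alpha=1.6),None,fx=4.5,fy=4.5,interpolation=cv2.INTER_CUBIC))
E
```

```text
(no output)
```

View pics/s2.png

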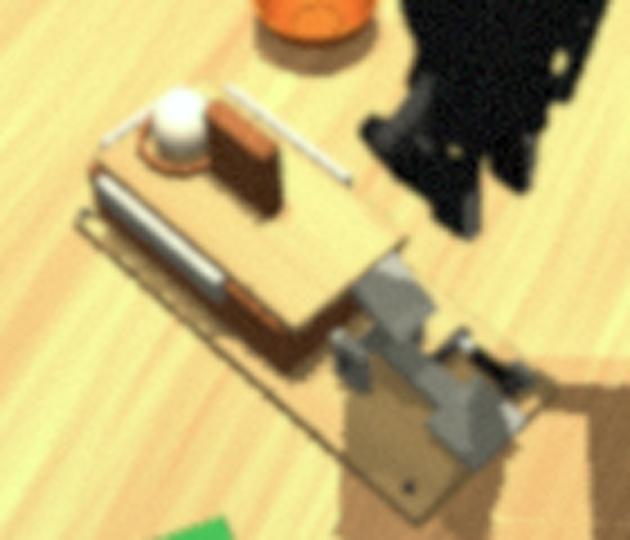

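The paddle is down and stays down, the hook (crop 390,290) is clear of the tray's end, and the ball is in its pocket. Now I'll move over the handle with the gripper open.

Scaled: 0.159 m is 0.212, 0.12 m is 0.16.

Call:
drive_tool(rows=[[1,0.04,-0.0133,0.0133,0,0,0],[1,0.08,-0.0267,0.0133,0,0,0],[1,0.12,-0.04,0.0133,0,0,0],[1,0.16,-0.0547,0.0133,0,0,0],[1,0.1933,-0.0667,0.0133,0,0,0],[1,0.212,-0.0727,0,0,0,0],[1,0.212,-0.0727,0,0,0,0],[1,0.212,-0.0727,0,0,0,0]], squeeze=25)

```text
clock: 6.95
tcp_pos: [0.5673, 0.1814, 0.1938]
ee_rot: [-3.139, -0.004, 2.805]
force: [0.1, -0.6, 0.5]
grip_width: 0.0856
finger_force: 0.0
```

Call:
drive_tool(rows=[[1,0,0,0,0,0,0],[1,0,0,0,0,0,0]])

```text
clock: 7.15
tcp_pos: [0.5679, 0.1821, 0.1964]
ee_rot: [3.142, -0.0, 2.807]
force: [-0.5, -0.4, -0.1]
grip_width: 0.0853
finger_force: 0.0
```

```bash
python3 - <<'E'
from h import *
from workcell import get_image
im=get_image("side")[:,:,::-1][180:330,190:340]
cv2.imwrite("pics/s3.png",cv2.resize(cv2.convertScaleAbs(im,alpha=1.6),None,fx=4,fy=4,interpolation=cv2.INTER_CUBIC))
E
```

```text
(no output)
```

View pics/s3.png

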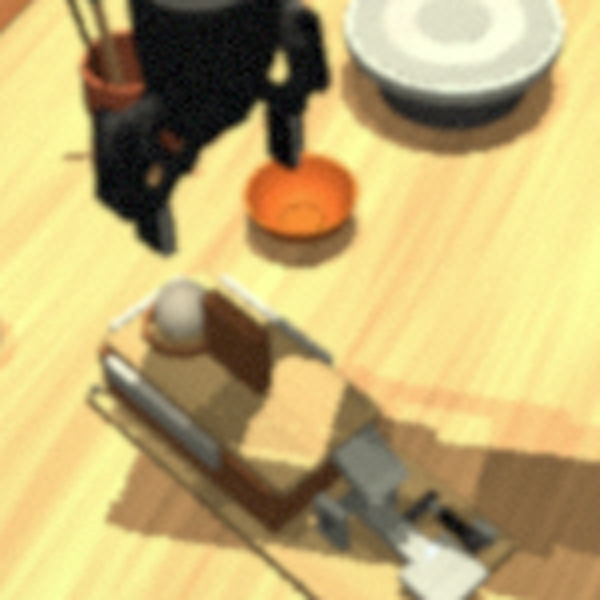

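The fingers straddle the line of the handle (tips at crop 157,250 and 288,162), and the hook is still clear. Descending now.

Scaled: -0.118 m is -0.1573, -0.112 m is -0.1493.

Call:
drive_tool(rows=[[1,0,0,-0.0267,0,0,0],[1,0,0,-0.0533,0,0,0],[1,0,0,-0.08,0,0,0],[1,0,0,-0.1067,0,0,0],[1,0,0,-0.1333,0,0,0],[1,0,0,-0.1493,0,0,0],[1,0,0,-0.1573,0,0,0],[1,0,0,-0.1573,0,0,0]])

```text
clock: 8.0
tcp_pos: [0.5682, 0.1817, 0.0779]
ee_rot: [-3.141, -0.001, 2.806]
force: [-0.6, -0.4, -0.4]
grip_width: 0.0853
finger_force: 0.0
```

Call:
drive_tool(rows=[[0.5,0,0,0,0,0,0],[0.4,0,0,0,0,0,0],[0.34,0,0,0,0,0,0],[0.3,0,0,0,0,0,0],[0.27,0,0,0,0,0,0],[0.24,0,0,0,0,0,0],[0.22,0,0,0,0,0,0],[0.2,0,0,0,0,0,0]], squeeze=25)

```text
clock: 8.8
tcp_pos: [0.5686, 0.1816, 0.0783]
ee_rot: [-3.142, -0.0, 2.806]
force: [-0.1, -0.4, 0.1]
grip_width: 0.0169
finger_force: 0.0
```

Call:
drive_tool(rows=[[0.18,0,0,0,0,0,0],[0.16,0,0,0,0,0,0],[0.14,0,0,0,0,0,0],[0.12,0,0,0,0,0,0],[0.1,0,0,0,0,0,0],[0.08,0,0,0,0,0,0]])

```text
clock: 9.4
tcp_pos: [0.5687, 0.1818, 0.0784]
ee_rot: [3.141, 0.0, 2.806]
force: [0.4, 1.1, -0.3]
grip_width: 0.0135
finger_force: 24.8
```

Scaled: 0.014 m is 0.0187, 0.01 m is 0.0133.

Call:
drive_tool(rows=[[0,0,0,0,0,0,0],[0,0,0,0,0,0,0],[0,0,0,0,0,0,0],[0,0,0,0.0013,0,0,0],[0,0,0,0.004,0,0,0],[0,0,0,0.008,0,0,0],[0,0,0,0.0133,0,0,0],[0,0,0,0.0187,0,0,0]], squeeze=70)

```text
clock: 10.2
tcp_pos: [0.5685, 0.1816, 0.0925]
ee_rot: [-3.141, -0.0, 2.806]
force: [0.6, 0.6, -2.9]
grip_width: 0.0133
finger_force: 68.3
```

Scaled: 0.044 m is 0.0587, 0.038 m is 0.0507.

Call:
drive_tool(rows=[[0,0,0,0.0053,0,0,0],[0,0,0,0.012,0,0,0],[0,0,0,0.0187,0,0,0],[0,0,0,0.0267,0,0,0],[0,0,0,0.0347,0,0,0],[0,0,0,0.0427,0,0,0],[0,0,0,0.0507,0,0,0],[0,0,0,0.0587,0,0,0]])

```text
clock: 11.0
tcp_pos: [0.5686, 0.1817, 0.1369]
ee_rot: [3.142, 0.0, 2.806]
force: [0.2, -0.6, -4.1]
grip_width: 0.0131
finger_force: 68.2
```

Scaled: 0.045 m is 0.06, 0.041 m is 0.0547.

Call:
drive_tool(rows=[[0,0,0,0.008,0,0,0],[0,0,0,0.016,0,0,0],[0,0,0,0.024,0,0,0],[0,0,0,0.032,0,0,0],[0,0,0,0.04,0,0,0],[0,0,0,0.048,0,0,0],[0,0,0,0.0547,0,0,0],[0,0,0,0.06,0,0,0]])

```text
clock: 11.8
tcp_pos: [0.5687, 0.1816, 0.1819]
ee_rot: [3.141, 0.0, 2.806]
force: [0.4, -0.8, -3.6]
grip_width: 0.0134
finger_force: 68.2
```

Scaled: 0.004 m is 0.0053, 0.003 m is 0.004.

Call:
drive_tool(rows=[[0,0,0,0.0027,0,0,0],[0,0,0,0.004,0,0,0],[0,0,0,0.0053,0,0,0],[0,0,0,0.0053,0,0,0]])

```text
clock: 12.2
tcp_pos: [0.5685, 0.1816, 0.1852]
ee_rot: [-3.141, -0.0, 2.806]
force: [-0.1, 0.3, -2.7]
grip_width: 0.0138
finger_force: 68.2
```

```bash
python3 - <<'E'
from h import *
from workcell import get_image
a=get_image("side")[:,:,::-1][150:330,180:340]
b=get_image("top")[:,:,::-1][150:330,150:330]
f=lambda im,w:cv2.resize(cv2.convertScaleAbs(im,alpha=1.6),(w,440),interpolation=cv2.INTER_CUBIC)
cv2.imwrite("pics/s4.png",np.hstack([f(a,391),f(b,400)]))
E
```

```text
(no output)
```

View pics/s4.png

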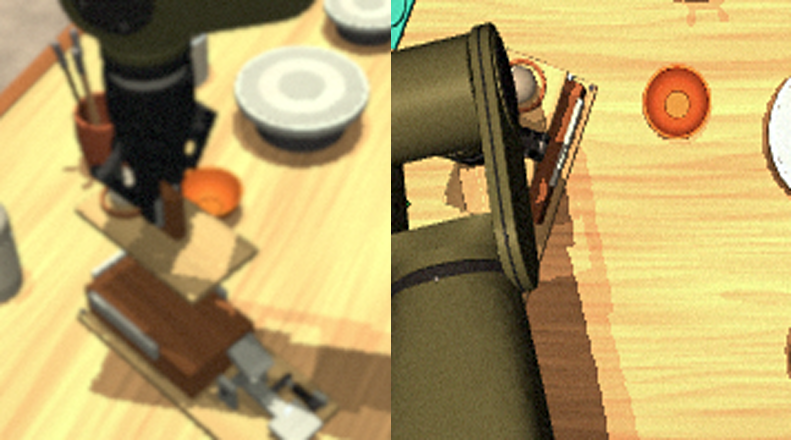

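The tray is level and off the dock, with the ball in its pocket (top crop 522,88). The dock and keeper are left behind. Now the slow carry.

Scaled: -0.036 m is -0.048, -0.015 m is -0.02.

Call:
drive_tool(rows=[[0,0,-0.0013,0,0,0,0],[0,0,-0.004,0,0,0,0],[0,0,-0.008,0,0,0,0],[0,0,-0.0133,0,0,0,0],[0,0,-0.02,0,0,0,0],[0,0,-0.028,0,0,0,0],[0,0,-0.0373,0,0,0,0],[0,0,-0.048,0,0,0,0]])

```text
clock: 13.1
tcp_pos: [0.5686, 0.145, 0.1853]
ee_rot: [-3.142, 0.0, 2.806]
force: [-0.9, 0.6, -2.0]
grip_width: 0.0131
finger_force: 68.2
```

Scaled: -0.064 m is -0.0853, -0.056 m is -0.0747.

Call:
drive_tool(rows=[[0,0,-0.0107,0,0,0,0],[0,0.0013,-0.0213,0,0,0,0],[0,0.0013,-0.032,0,0,0,0],[0,0.0013,-0.0427,0,0,0,0],[0,0.0027,-0.0533,0,0,0,0],[0,0.0027,-0.064,0,0,0,0],[0,0.0027,-0.0747,0,0,0,0],[0,0.004,-0.0853,0,0,0,0]])

```text
clock: 13.9
tcp_pos: [0.5716, 0.081, 0.1853]
ee_rot: [-3.142, -0.0, 2.806]
force: [0.1, 0.0, -2.7]
grip_width: 0.013
finger_force: 68.2
```

Scaled: -0.064 m is -0.0853, -0.056 m is -0.0747.

Call:
drive_tool(rows=[[0,0,-0.0107,0,0,0,0],[0,0.0013,-0.0213,0,0,0,0],[0,0.0013,-0.032,0,0,0,0],[0,0.0013,-0.0427,0,0,0,0],[0,0.0027,-0.0533,0,0,0,0],[0,0.0027,-0.064,0,0,0,0],[0,0.0027,-0.0747,0,0,0,0],[0,0.004,-0.0853,0,0,0,0]])

```text
clock: 14.7
tcp_pos: [0.5746, 0.017, 0.1854]
ee_rot: [3.142, 0.0, 2.806]
force: [0.0, 0.4, -2.8]
grip_width: 0.0134
finger_force: 68.2
```

Scaled: -0.064 m is -0.0853, -0.056 m is -0.0747.

Call:
drive_tool(rows=[[0,0,-0.0107,0,0,0,0],[0,0.0013,-0.0213,0,0,0,0],[0,0.0013,-0.032,0,0,0,0],[0,0.0013,-0.0427,0,0,0,0],[0,0.0027,-0.0533,0,0,0,0],[0,0.0027,-0.064,0,0,0,0],[0,0.0027,-0.0747,0,0,0,0],[0,0.004,-0.0853,0,0,0,0]])

```text
clock: 15.5
tcp_pos: [0.5776, -0.047, 0.1853]
ee_rot: [3.142, -0.0, 2.806]
force: [-0.7, -0.7, -2.6]
grip_width: 0.0134
finger_force: 68.2
```

Scaled: -0.064 m is -0.0853, -0.056 m is -0.0747.

Call:
drive_tool(rows=[[0,0,-0.0107,0,0,0,0],[0,0.0013,-0.0213,0,0,0,0],[0,0.0013,-0.032,0,0,0,0],[0,0.0013,-0.0427,0,0,0,0],[0,0.0027,-0.0533,0,0,0,0],[0,0.0027,-0.064,0,0,0,0],[0,0.0027,-0.0747,0,0,0,0],[0,0.004,-0.0853,0,0,0,0]])

```text
clock: 16.3
tcp_pos: [0.5806, -0.111, 0.1853]
ee_rot: [-3.142, -0.0, 2.806]
force: [-1.0, 0.3, -2.5]
grip_width: 0.0135
finger_force: 68.2
```

Scaled: -0.058 m is -0.0773, -0.053 m is -0.0707.

Call:
drive_tool(rows=[[0,0,-0.0107,0,0,0,0],[0,0.0013,-0.0213,0,0,0,0],[0,0.0013,-0.032,0,0,0,0],[0,0.0013,-0.0427,0,0,0,0],[0,0.0027,-0.0533,0,0,0,0],[0,0.0027,-0.0627,0,0,0,0],[0,0.0027,-0.0707,0,0,0,0],[0,0.004,-0.0773,0,0,0,0]])

```text
clock: 17.1
tcp_pos: [0.5836, -0.1689, 0.1853]
ee_rot: [3.142, -0.0, 2.806]
force: [0.1, 0.1, -2.8]
grip_width: 0.0131
finger_force: 68.2
```

Scaled: -0.0245 m is -0.0327, -0.023 m is -0.0307.

Call:
drive_tool(rows=[[0,0,-0.0067,0,0,0,0],[0,0,-0.012,0,0,0,0],[0,0,-0.0173,0,0,0,0],[0,0,-0.0213,0,0,0,0],[0,0,-0.0253,0,0,0,0],[0,0,-0.028,0,0,0,0],[0,0,-0.0307,0,0,0,0],[0,0,-0.0327,0,0,0,0]])

```text
clock: 17.9
tcp_pos: [0.5836, -0.193, 0.1853]
ee_rot: [3.142, -0.0, 2.806]
force: [-0.2, -0.0, -2.8]
grip_width: 0.0134
finger_force: 68.2
```

Call:
drive_tool(rows=[[0,0,0,0,0,0,0],[0,0,0,0,0,0,0],[0,0,0,0,0,0,0],[0,0,0,0,0,0,0],[0,0,0,0,0,0,0],[0,0,0,0,0,0,0]])

```text
clock: 18.5
tcp_pos: [0.5836, -0.1928, 0.1853]
ee_rot: [-3.142, -0.0, 2.806]
force: [-0.4, -0.5, -3.7]
grip_width: 0.0132
finger_force: 68.2
```

```bash
python3 - <<'E'
from h import *
from workcell import get_image
a=get_image("side")[:,:,::-1][90:250,220:400]
b=get_image("top")[:,:,::-1][120:290,250:430]
f=lambda im:cv2.resize(cv2.convertScaleAbs(im,alpha=1.6),(400,370),interpolation=cv2.INTER_CUBIC)
cv2.imwrite("pics/s5.png",np.hstack([f(a),f(b)]))
E
```

```text
(no output)
```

View pics/s5.png

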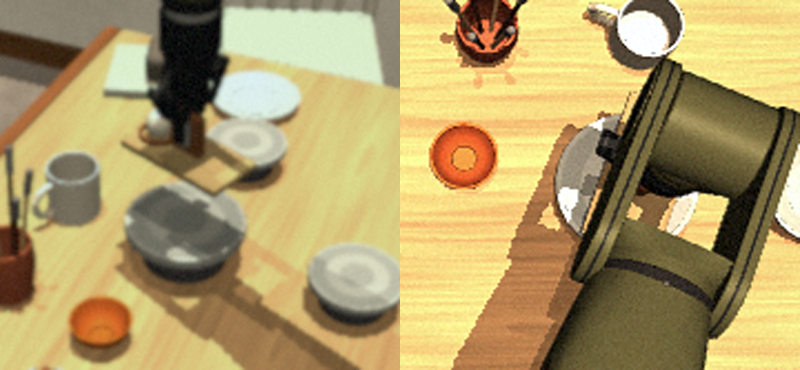

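The tray hangs level over the largest wheel (side crop 185,225). The ball is visible in its pocket at side crop (158,125), and the bowl, mug and pot are undisturbed. Handing in.

```bash
python3 -c "
from workcell import arm; print(arm.job_done())"
```

```text
the job is handed in; nothing more can be done
None
```

I pressed the paddle until it stayed down by itself, then lifted the tray and carried it level to the largest wheel. At 18.5 s it was handed in while still held: centred over the wheel by measurement, its underside about 10 cm above the top, and the ball in its pocket.

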